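# Uncouple the cart drawbar and hold it up off its hitch ball

## Task

The cart's wooden drawbar is coupled to the hitch ball on the bench, and I want to grease the ball. Pull the spring-loaded latch knob on the side of the coupler straight out, lift the drawbar off the ball, and finish still holding it up in the gripper, steady, with the coupler at least 50 mm clear above the top of the ball, while I get at it. Leave the plane, the hammer and the grease tin where they are.

Things in the scene. Friction and masses are not known exactly. Their poses are not given: they have to be found in the camera images.
- rig: Fixed: steel post with a 50 mm hitch ball (centre 135 mm up), and the front of a wooden cart frame on packers, 440 to 705 mm from the ball, 380 mm across, 177 mm high. Origin on the bench under the ball; x level from the ball to the drawbar's hinge, y to the latch side, z up. Post 50 mm square, base plate 130 by 110 mm. Stands in a different place and heading each time.
- drawbar: Timber bar, about 1.2 kg (9 N felt at the coupler), with a steel coupler: a cup 62 mm wide over the ball, 125 to 168 mm above the bench, neck 53 mm wide, top 170 mm. Origin: centre of the cup, on the ball's centre when coupled; x along the bar, y to the latch side. Hinged on a level pin along y, 420 mm along x from the origin; swings up only, at most 0.6 rad, and falls if let go.
- latch (a joint): How far the latch knob is drawn out (m): 0 latched, 0.020 fully out. It slides along the drawbar's +y, level and square to the bar, away from the coupler. Its spring takes 5 N to start, 13 N fully out, and shuts it when let go. Latched, the pin under the ball lets the coupler rise only 2 mm; from 0.011 out it passes. Keep it out until the coupler is up 40 mm.
- knob_grip (a point): Middle of the round black latch knob on the coupler's side, axis along the drawbar's y, 28 mm in diameter, 30 mm long, with a 36 mm rim 6 mm thick at its outer end. Latched: 80.5 mm from the ball's axis, 112.5 mm above the bench; moves with latch and drawbar. Free space round and below. It can carry the drawbar, turning between the fingers as the bar swings up.
- ball_top (a point): Top of the fixed hitch ball, 160 mm above the bench.
- socket_mouth (a point): Centre of the lower rim of the coupler's cup, moving with the drawbar: 10 mm below the drawbar's origin, 35 mm below the ball's top when coupled.
- plane: Loose wooden hand plane, 210 by 66 by 34 mm block with a slanting steel iron rising to about 70 mm. Origin under its middle, x lengthwise. Leave alone.
- hammer: Loose joiner's hammer lying flat, handle 270 mm along x, steel head 85 mm across at +x, 24 mm high. Origin on the bench near the middle of the handle. Leave alone.
- tin: Loose closed round grease tin, 78 mm in diameter, 59 mm high. Origin under its middle. Leave alone.

How it is judged (in metres and radians):
On the way, in this order (a step that is already met when the one before it is completed fails the run):
1. the latch is pulled out far enough to free the ball (value of joint latch above 0.009 m), for 0.1 s.
2. the coupler is lifted off the ball (z of socket_mouth in the frame of ball_top above 0.01 m), for 0.1 s.
At the end, for the whole second after the job is handed in: The gripper's fingers hold the drawbar (or its latch knob, over 2 N of contact), steady (under 0.06 rad/s), with the socket's lower rim more than 50 mm above the top of the ball, and no plane, hammer or tin props it up (z of socket_mouth in the frame of ball_top above 0.05 m and contact force between the fingers and drawbar above 2 N and angular speed of drawbar below 0.06 rad/s and contact force between drawbar and plane below 0.3 N and contact force between drawbar and hammer below 0.3 N and contact force between drawbar and tin below 0.3 N); the arm keeps its last pose, push and grip.
It fails at once if the plane is moved by more than 20 mm (distance of plane from where it was at the start of the episode above 0.02 m).
It fails at once if the hammer is moved by more than 20 mm (distance of hammer from where it was at the start of the episode above 0.02 m).
It fails at once if the grease tin is moved by more than 20 mm (distance of tin from where it was at the start of the episode above 0.02 m).
It also fails if it takes over 32 s, if anything falls off the work surface, if the arm or the gripper's body presses on something with over 40 N, if the wrist force passes 120 N, or if a joint passes its speed limit or range.

## Robot

A 6-joint arm with a two-finger parallel gripper is mounted at the origin on the work surface. World frame = base frame: x ahead of the robot, y to its left, z up, the work surface at z = 0. Lengths are in mm, angles in rad, forces in N, time in s.
With the tool pointing down it reaches from about 400 to 925 mm from the base axis. Payload 12.5 kg.
Tool frame: the origin (TCP) lies midway between the tips of the shut fingers; the grasp point (between the pads) lies 19 mm behind it (env.pinch_z is the z of the grasp point in the tool frame, in mm); z points along the fingers, y is the line along which they close (so a half turn about z gives the same grasp; the last joint's range is limited). The gripper opens to 95 mm and grips with 3 to 60 N. Pads are 20 mm wide; open, the fingers measure 119 mm over their backs; the gripper's body (75 mm by 180 mm) begins 59 mm behind the grasp point.
Start: joints at [-1.361, 0.491, 1.559, -0, 1.092, -0.106], TCP at [194.134, -594.103, 214.661] pointing down, gripper open.
Joint ranges: [-3.1, 3.1], [-0.84, 2.19], [0.05, 2.79], [-1.13, 4.28], [0.06, 2.93], [-2.69, 2.69]. Speed limits (rad/s): [2.22, 2.22, 2.79, 3.14, 3.14, 3.14].

## Interface

Orientations are given as [roll, pitch, yaw] about the fixed x, y, z axes, in that order (R = Rz(yaw) Ry(pitch) Rx(roll)).
In Python, from cell import env, eyes gives the robot as it stands.
- The arm moves only by the shell command python3 -m inch 'ROWS'. ROWS is JSON, a list of rows, each a list of 3 entries, a list of its own where there are three numbers: the shift along the tool's x, y, z in units of 60 mm (1.0 is 60 mm), then the turn about the tool's z in units of 5 degrees (1.0 is 5 degrees), then the closure, from -1 (fully open) to 1 (shut). In form: [[[tx, ty, tz], turn, claw], ...]. A call has exactly 10 rows; each row shifts and turns the commanded pose from where the row before left it, along the tool's axes as they then stand; what a row does not reach is not made up. A row lasts 1/8 s, in which the tool goes at most 62.5 mm and 10.7 degrees, less where a joint would pass 70% of its speed; a pose out of reach is approached as far as the arm can. A call is refused whole if a number of a shift passes 1 or a number of a turn 1, either way. A call with a gripper value outside its range is refused whole. The fingers move at their own pace and stop on an object; the grip force is fixed at half the most. Time passes only in rows, so rows that do not move let the fingers close, or fill a call up. It gives the time, the measured TCP pose, the force, the opening and the grip force at its end, in the units of the state.
- env.state(): the state, without advancing time (a new reading comes with each control period).
- eyes.read_camera(name): name is "scene" or "top" or "wrist"; returns a dict with "pixels" (400x640x3 uint8, red, green, blue), "fx", "fy", "cx", "cy" (pixels), "distortion" ([k1, k2, p1, p2, k3] as OpenCV has them; the pictures are not rectified), "extrinsics" (4x4, takes a point from world to camera coordinates). Camera axes: x right, y down, z forward; pixel columns grow to the right and rows downward; lengths in mm; the calibration is good to about 2 mm. A picture is of the moment at which its call begins. There is no depth.
- env.job_done(): hands the job in; it is judged then, once.
Trained networks look in a picture, given as the dict that the camera call returned (one of the last four; its "shot" number tells which), for a name from the list of things; names that differ only in an ending like _2 or _b are one class to them, and where a whole thing is asked for, a point or a joint stands for the part that bears it (a point fixed in the world has none). Each returns a list of dicts, best first, with "score" (0 to 1); they miss things now and then, are a little off and sometimes report something else, mostly with a low value. They report only what shows in the picture. A call takes as long as a camera call.
- eyes.boxes_of(name, picture): "centre" ([row, column] in pixels, amid what is visible of it).
- eyes.cut_out(name, picture): "mask" (400x640 bool, what is visible of it) and "centre" ([row, column] in pixels, amid what is visible of it).
- eyes.spot_point(name, picture): "centre" ([row, column] in pixels: a listed point, or the origin of a listed thing).
The state is a dict: "t": time; "joints": joint angles; "qvel": joint speeds; "tau": joint torques, N m; "eef_pos": TCP position; "tcp_rot": TCP orientation; "ft_force": force on the tool from outside, world axes, zero at the start; "moment": the same for the moment, N m; "opening": opening from 0.0 (shut) to 1.0 (fully open); "grip_force": force on a finger pad.
Only numpy, scipy, OpenCV 4.12 (cv2) and the standard library are available. Lean on these libraries where they do the work, as an engineer would, in place of code of your own. Each camera call takes 0.05 s, during which the arm holds its last target. There are 200 camera calls.

## Working session

There is one attempt and no reset: what is moved stays moved. The work goes in short steps, Python scripts to look and compute and a shell command to move; the robot and the scene stay as the last step left them, time stands still between calls to the robot, and variables do not carry over. Pictures are saved under pics/ and viewed, at most 10 in all, crops included, and the job is handed in when it is done.

```bash
ls; mkdir -p pics; cat > h.py <<'E'
import numpy as np, cv2
from scipy.spatial.transform import Rotation as R
def K(p): return np.array([[p['fx'],0,p['cx']],[0,p['fy'],p['cy']],[0,0,1.]])
def ray(p,rc):
    u=cv2.undistortPoints(np.array([[[rc[1],rc[0]]]],float),K(p),np.array(p['distortion'],float))[0,0]
    E=np.array(p['extrinsics']); d=E[:3,:3].T@np.array([u[0],u[1],1]); o=-E[:3,:3].T@E[:3,3]
    return o,d/np.linalg.norm(d)
def onz(p,rc,z):
    o,d=ray(p,rc); return o+d*(z-o[2])/d[2]
def tri(rays):
    A=sum(np.eye(3)-np.outer(d,d) for o,d in rays); b=sum((np.eye(3)-np.outer(d,d))@o for o,d in rays)
    x=np.linalg.solve(A,b); return x,[np.linalg.norm(np.cross(x-o,d)) for o,d in rays]
def proj(p,X):
    E=np.array(p['extrinsics']); r,_=cv2.Rodrigues(E[:3,:3])
    return cv2.projectPoints(np.array(X,float).reshape(-1,3),r,E[:3,3],K(p),np.array(p['distortion'],float))[0][:,0]
E
python3 - <<'E'
from cell import env,eyes
from h import *
np.set_printoptions(precision=1,suppress=True)
P={}
for c in ['scene','top','wrist']:
    p=eyes.read_camera(c);P[c]=p
    cv2.imwrite(f'pics/{c}0.png',p['pixels'][:,:,::-1])
    for n,z in [('rig',0),('drawbar',135),('knob_grip',112.5),('ball_top',160),('socket_mouth',125),('plane',0),('hammer',0),('tin',0)]:
        for r in eyes.spot_point(n,p)[:2]: print(c,n,round(r['score'],2),np.array(r['centre']),onz(p,r['centre'],z))
print(env.state())
E
```

```text
pics
scene rig 0.93 [234.6 290.6] [523.5  -5.    0. ]
scene drawbar 0.62 [186.4 291.1] [526.    4.5 135. ]
scene ball_top 0.64 [177.6 289.5] [531.3   4.4 160. ]
scene socket_mouth 0.77 [188.6 287.9] [521.9  -5.3 125. ]
scene plane 0.75 [267.6 378.1] [569.5 214.3   0. ]
scene hammer 0.8 [252.9 212.2] [ 640.6 -144.4    0. ]
scene tin 0.81 [309.8 301.6] [732.5 105.4   0. ]
scene tin 0.71 [178.  288.8] [ 288.4 -109.2    0. ]
top rig 0.63 [207.7 356.3] [521.8  -1.6   0. ]
top drawbar 0.94 [204.2 359.1] [519.6   3.2 135. ]
top drawbar 0.29 [128.8 314.3] [694.1 106.9 135. ]
top knob_grip 0.57 [193.1 277. ] [546.  193.1 112.5]
top ball_top 0.96 [201.  359.4] [524.6   4.8 160. ]
top socket_mouth 0.82 [202.1 360.2] [525.3  -0.2 125. ]
top plane 0.78 [193.5 272.4] [557.7 220.4   0. ]
top hammer 0.65 [167.  415.2] [ 632.3 -159.5    0. ]
top tin 0.17 [206.4 354.5] [525.2   3.2   0. ]
{'t': 1.35, 'joints': array([-1.4,  0.5,  1.6,  0. ,  1.1, -0.1]), 'qvel': array([-0.,  0., -0.,  0., -0.,  0.]), 'tau': array([ -0. , -61.2, -25.8,   0.1,   0. ,  -0. ]), 'eef_pos': array([ 194.1, -594.1,  214.7]), 'tcp_rot': array([ 3.1, -0. ,  0.3]), 'ft_force': array([0.5, 0.4, 0.3]), 'moment': array([0., 0., 0.]), 'grip_force': 0.0, 'opening': 1.0002828227953264}
```

View pics/scene0.png

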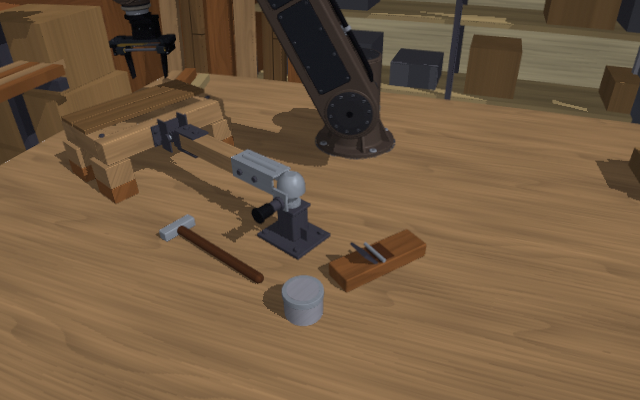

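View pics/top0.png

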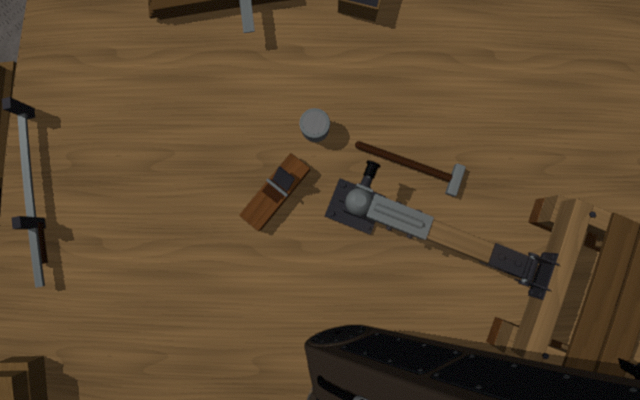

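The scene view shows the ball at (290,186), with the knob at about (264,213) on the hammer and tin side. In the top view the ball is at (358,201), the knob at about (371,171) and the hinge near (520,262). The "knob_grip" that the network found in the top view is actually the plane, so I'll measure the knob from both pictures myself.

```bash
python3 - <<'E'
from cell import env,eyes
from h import *
np.set_printoptions(precision=3,suppress=True)
s=eyes.read_camera('scene');t=eyes.read_camera('top')
for n in ['drawbar','knob_grip','ball_top','socket_mouth','rig']:
    print(n,[[(round(r['score'],2),np.round(r['centre'],1)) for r in eyes.spot_point(n,p)[:2]] for p in (s,t)])
print('knobtri',tri([ray(s,(213,264)),ray(t,(171,371.5))]),onz(t,(171,371.5),112.5),onz(s,(213,264),112.5))
print('cup tri',tri([ray(s,(186.4,291.1)),ray(t,(203,358.5))]))
b=np.array([523,3,135.]);
# direction from drawbar mask in top & hinge pixel
h=onz(t,(263,522),150);print('hinge',h, np.linalg.norm((h-b)[:2]))
m=eyes.cut_out('drawbar',t)[0];ys,xs=np.nonzero(m['mask']);print(m['score'],len(ys))
ts=[onz(t,(y,x),165)[:2] for y,x in zip(ys[::9],xs[::9])]
ts=np.array(ts);c=ts.mean(0);u=np.linalg.svd(ts-c,full_matrices=False)[2][0];print('mask axis',c,u,np.arctan2(*u[::-1]))
# sanity overlay
for f,p in (('s',s),('t',t)):
    cr=p['pixels'][:,:,::-1]
    o=(150,220) if f=='s' else (130,300)
    cv2.imwrite(f'pics/z{f}.png',cv2.resize(cr[o[0]:o[0]+110,o[1]:o[1]+150],None,fx=4,fy=4,interpolation=cv2.INTER_CUBIC))
st=env.state();print(st['tcp_rot'],R.from_euler('xyz',st['tcp_rot']).as_matrix())
E
python3 -c "
import cv2,numpy as np
a=cv2.imread('pics/zs.png');b=cv2.imread('pics/zt.png');cv2.imwrite('pics/zz.png',cv2.resize(np.vstack([a,b]),(400,600)) )"
```

```text
drawbar [[(0.97, array([184.9, 290.1]))], [(0.68, array([199.6, 361.1]))]]
knob_grip [[(0.72, array([209.9, 265.3]))], [(0.77, array([168. , 372.3]))]]
ball_top [[(0.62, array([177.9, 291.5])), (0.35, array([210.6, 263.1]))], [(0.82, array([200.7, 359.3]))]]
socket_mouth [[(0.81, array([190.4, 291.9]))], [(0.63, array([204.6, 358.2]))]]
rig [[(0.78, array([236.5, 295.7]))], [(0.89, array([206.5, 356.6]))]]
knobtri (array([600.639, -27.725, 107.787]), [np.float64(0.9700509033158303), np.float64(0.9700509033158475)]) [600.182 -28.047 112.5  ] [606.474 -23.447 112.5  ]
cup tri (array([522.766,   3.802, 132.889]), [np.float64(0.6624792196738936), np.float64(0.6624792196738656)])
hinge [ 388.3   -364.265  150.   ] 391.18703765709324
0.64 5050
mask axis [ 463.555 -158.369] [-0.397 -0.918] -1.978640936051981
[3.141 0.    0.316] [[ 0.951  0.311  0.   ]
 [ 0.311 -0.951 -0.   ]
 [-0.     0.    -1.   ]]
```

View pics/zt.png

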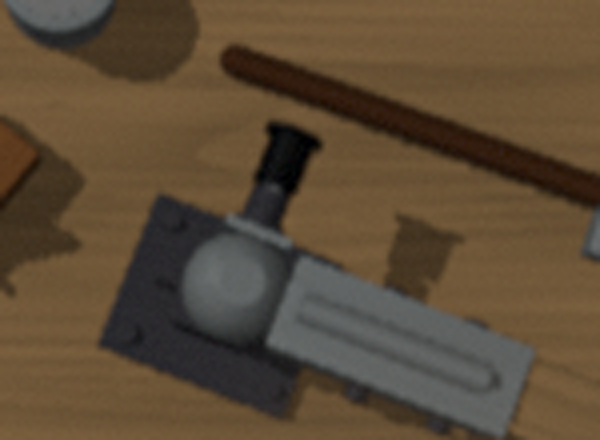

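View pics/zs.png

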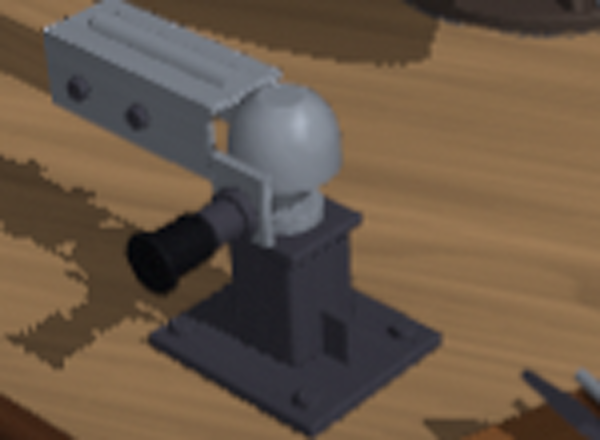

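The knob is at about (599, -26, 110), with the bar heading near -111° and the latch +y near -21°. That agrees with the given 80.5 mm offset. I'll hover above it with tool y along the bar and tool x pointing outward.

```bash
python3 -m inch '[[[0.8,-0.58,0],0,-1],[[0.8,-0.58,0],0,-1],[[0.8,-0.58,0],0,-1],[[0.8,-0.58,0],0,-1],[[0.8,-0.58,0],0,-1],[[0.8,-0.58,0],0,-1],[[0.8,-0.58,0],0,-1],[[0.8,-0.58,0],0,-1],[[0.8,-0.58,0],0,-1],[[0.8,-0.58,0],0,-1]]'; python3 -m inch '[[[0.68,-0.55,0],1,-1],[[0.68,-0.55,0],1,-1],[[0,0,0],1,-1],[[0,0,0],1,-1],[[0,0,0],1,-1],[[0,0,0],1,-1],[[0,0,0],1,-1],[[0,0,0],0.8,-1],[[0,0,0],0,-1],[[0,0,0],0,-1]]'
python3 - <<'E'
from cell import env,eyes
from h import *
np.set_printoptions(precision=2,suppress=True)
st=env.state();print(st['t'],st['joints'],st['eef_pos'],st['tcp_rot'])
P={c:eyes.read_camera(c) for c in ['wrist','top','scene']}
for c,p in P.items():
    for n,z in [('knob_grip',112.5),('ball_top',160)]:
        for r in eyes.spot_point(n,p)[:1]: print(c,n,round(r['score'],2),np.array(r['centre']),onz(p,r['centre'],z))
p=P['wrist'];cv2.imwrite('pics/w1.png',p['pixels'][:,:,::-1])
print('expected knob px',proj(p,[[599,-26.5,112.5]]))
np.save('w1.npy',{k:p[k] for k in ('fx','fy','cx','cy','distortion','extrinsics')},allow_pickle=True)
E
```

```text
t: 3.25
eef_pos: [543.3, -112.5, 214.8]
tcp_rot: [3.141, -0.0, 0.316]
ft_force: [0.4, -0.7, 0.0]
opening: 1.001
grip_force: 0.0
t: 4.5
eef_pos: [603.1, -28.8, 214.6]
tcp_rot: [3.142, -0.0, -0.363]
ft_force: [0.5, 0.2, 0.9]
opening: 0.998
grip_force: 0.0
4.5 [-0.16  0.46  1.61 -0.    1.07  1.78] [603.12 -28.82 214.62] [ 3.14 -0.   -0.36]
wrist knob_grip 0.89 [203.6 311.1] [599.35 -23.23 112.5 ]
wrist ball_top 0.82 [323.  309.9] [524.89   5.74 160.  ]
scene knob_grip 0.72 [212.2 265.4] [602.94 -21.94 112.5 ]
scene ball_top 0.78 [179.  289.7] [536.46   7.07 160.  ]
expected knob px [[314.97 202.63]]
```

View pics/w1.png

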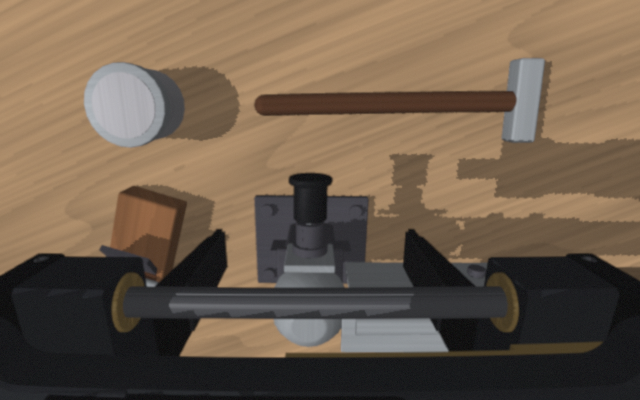

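The wrist view shows the knob's axis upright at column 311, with the rim at row 180 and the body down to row 222. The yaw is therefore right, and the measured knob-to-ball distance is 79.9 mm against 80.5 given. I'll go down slightly inboard, so the pads sit behind the rim, and close.

```bash
python3 -m inch '[[[-0.16,-0.06,0],0,-1],[[0,0,0.5],0,-1],[[0,0,0.5],0,-1],[[0,0,0.5],0,-1],[[0,0,0.5],0,-1],[[0,0,0],0,1],[[0,0,0],0,1],[[0,0,0],0,1],[[0,0,0],0,1],[[0,0,0],0,1]]'
python3 - <<'E'
from cell import env,eyes
from h import *
p=eyes.read_camera('wrist');cv2.imwrite('pics/w2.png',p['pixels'][:,:,::-1]);print(env.state()['opening']*95,env.state()['grip_force'])
E
```

```text
t: 6.2
eef_pos: [595.5, -22.1, 95.1]
tcp_rot: [-3.142, -0.001, -0.365]
ft_force: [-0.5, -0.0, 0.3]
opening: 0.528
grip_force: 0.0
46.240438186387394 0.0
```

View pics/w2.png

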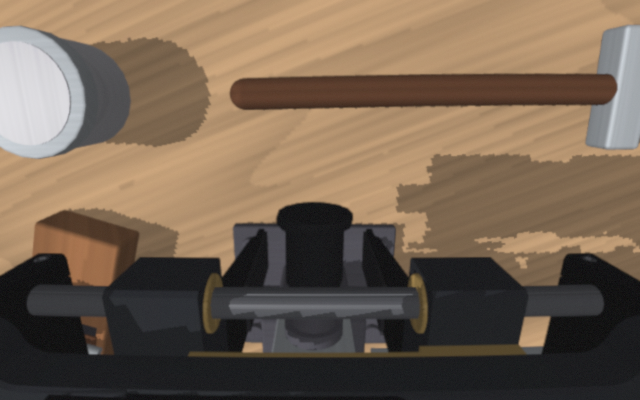

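The fingers straddle the knob, with the rim at (314,215) and a pad on each side of it. They are still closing, so I'll finish the close and then pull out slowly along tool x.

```bash
python3 -m inch '[[[0,0,0],0,1],[[0,0,0],0,1],[[0,0,0],0,1],[[0,0,0],0,1],[[0,0,0],0,1],[[0,0,0],0,1],[[0,0,0],0,1],[[0.03,0,0],0,1],[[0.03,0,0],0,1],[[0,0,0],0,1]]'
```

```text
t: 7.5
eef_pos: [598.0, -22.6, 94.5]
tcp_rot: [-3.141, 0.002, -0.365]
ft_force: [-3.2, 7.2, 3.4]
opening: 0.291
grip_force: 30.0
```

```bash
python3 -m inch '[[[0.04,0,0],0,1],[[0.04,0,0],0,1],[[0.04,0,0],0,1],[[0.04,0,0],0,1],[[0.04,0,0],0,1],[[0.03,0,0],0,1],[[0,0,0],0,1],[[0,0,0],0,1],[[0,0,0],0,1],[[0,0,0],0,1]]'
```

```text
t: 8.75
eef_pos: [609.8, -27.2, 94.5]
tcp_rot: [3.141, 0.005, -0.365]
ft_force: [-8.0, 9.0, 6.0]
opening: 0.284
grip_force: 30.0
```

Reaction along the pull is about 10.7 N, so the latch is near 14 mm out. I'll lift slowly.

```bash
python3 -m inch '[[[0,0,-0.03],0,1],[[0,0,-0.05],0,1],[[0,0,-0.07],0,1],[[0,0,-0.07],0,1],[[0,0,-0.07],0,1],[[0,0,-0.07],0,1],[[0,0,-0.07],0,1],[[0,0,-0.07],0,1],[[0,0,0],0,1],[[0,0,0],0,1]]'
```

```text
t: 10.0
eef_pos: [609.0, -26.4, 122.8]
tcp_rot: [-3.141, 0.008, -0.365]
ft_force: [-6.0, 11.3, -7.0]
opening: 0.283
grip_force: 30.0
```

```bash
python3 -m inch '[[[0,0,-0.12],0,1],[[0,0,-0.12],0,1],[[0,0.01,-0.13],0,1],[[0,0.01,-0.13],0,1],[[0,0.015,-0.15],0,1],[[0,0.02,-0.15],0,1],[[0,0.02,-0.15],0,1],[[0,0.025,-0.15],0,1],[[0,0.01,-0.1],0,1],[[0,0,-0.05],0,1]]'
python3 - <<'E'
from cell import env,eyes
from h import *
np.set_printoptions(precision=1,suppress=True)
s=eyes.read_camera('scene');t=eyes.read_camera('top');cv2.imwrite('pics/s3.png',s['pixels'][:,:,::-1])
for n in ['socket_mouth','drawbar','knob_grip']:
    a,b=eyes.spot_point(n,s),eyes.spot_point(n,t)
    if a and b: print(n,a[0]['score'],b[0]['score'],tri([ray(s,a[0]['centre']),ray(t,b[0]['centre'])]))
print(env.state())
E
```

```text
t: 11.25
eef_pos: [606.6, -33.1, 198.1]
tcp_rot: [3.141, 0.008, -0.365]
ft_force: [-9.1, 5.7, -8.7]
opening: 0.289
grip_force: 30.0
socket_mouth 0.91 0.98 (array([528.7,  -2.8, 228.1]), [np.float64(1.4522216397048426), np.float64(1.4522216397048162)])
drawbar 0.78 0.91 (array([524.7,  -6.4, 237.2]), [np.float64(4.535966781294131), np.float64(4.535966781294156)])
knob_grip 0.62 0.16 (array([526.6, -31.9, 169.5]), [np.float64(48.362598484442735), np.float64(48.36259848444276)])
{'t': 11.65, 'joints': array([-0.2,  0.5,  1.6,  0. ,  1. ,  1.8]), 'qvel': array([ 0., -0.,  0.,  0., -0.,  0.]), 'tau': array([ -4.6, -63.9, -31.8,  -1.7,  -2.3,   0. ]), 'eef_pos': array([606.6, -33.1, 197.8]), 'tcp_rot': array([ 3.1,  0. , -0.4]), 'ft_force': array([-7.6,  8.2, -7.6]), 'moment': array([1.8, 1.2, 0. ]), 'grip_force': 30.002299547195435, 'opening': 0.28920199117620243}
```

View pics/s3.png

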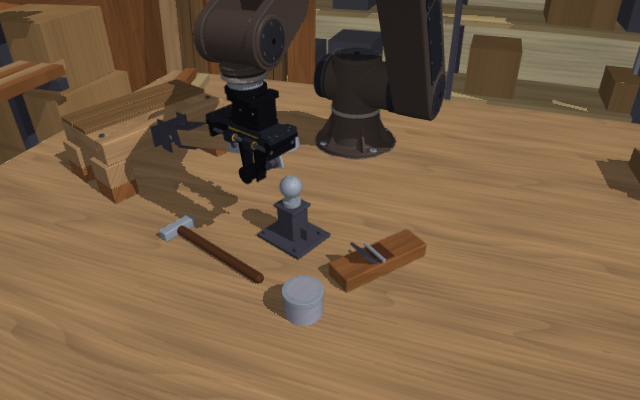

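The ball at (290,187) is bare and the coupler is held up beside the gripper. The mouth measures about z 228, roughly 68 mm above the ball's top, and the loose things have not moved. I'll let it settle and hand in.

```bash
python3 -m inch '[[[0,0,0],0,1],[[0,0,0],0,1],[[0,0,0],0,1],[[0,0,0],0,1],[[0,0,0],0,1],[[0,0,0],0,1],[[0,0,0],0,1],[[0,0,0],0,1],[[0,0,0],0,1],[[0,0,0],0,1]]'; python3 -c "
from cell import env
print(env.job_done())"
```

```text
t: 12.9
eef_pos: [606.6, -33.1, 197.7]
tcp_rot: [3.141, 0.008, -0.365]
ft_force: [-6.8, 8.0, -7.7]
opening: 0.286
grip_force: 30.0
the job is handed in; nothing more can be done
None
```

I pulled the latch, lifted the drawbar off the ball, and handed the job in with the gripper holding it steady by the knob, coupler about 68 mm above the ball's top and the plane, hammer and tin untouched; no verdict came back.

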